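# Match four shoe lasts to their insoles

## Robot

A 7-joint arm with a two-finger parallel gripper is mounted at the origin on the work surface. World frame = base frame: x ahead of the robot, y to its left, z up, the work surface at z = 0. Lengths are in m, angles in rad, forces in N, time in s.
With the tool pointing down it reaches from about 0.35 to 0.9 m from the base axis. Payload 19.9 kg.
Tool frame: the origin (TCP) lies between the finger pads; the fingertips stand 19 mm ahead of it and the grasp point (between the pads) is the TCP; z points along the fingers, y is the line along which they close (so a half turn about z gives the same grasp; the last joint's range is limited). The gripper opens to 94 mm and grips with 3 to 60 N. Pads are 16 mm wide; open, the fingers measure 119 mm over their backs; the gripper's body (75 mm by 177 mm) begins 78 mm behind the grasp point.
Start: joints at [1.063, 0.417, -0.01, 1.614, 0.005, 1.111, -0.053], TCP at [0.281, -0.558, 0.224] pointing down, gripper open.
Joint ranges: [-2.81, 2.81], [-0.39, 2.02], [-1.27, 1.25], [0.06, 2.57], [-1.19, 4.33], [0.19, 2], [-2.82, 2.82]. Speed limits (rad/s): [1.89, 1.89, 2.39, 2.39, 3.01, 3.01, 3.01].

## Interface

Orientations are given as a 3x3 rotation matrix whose columns are the frame's x, y, z axes.
In Python, from rig import robot gives the robot as it stands. Calls block until the motion is done:
- robot.move_ptp(position, orientation): joint-space move of the TCP to a pose.
- robot.move_linear(position, velocity=0.15, frame=None, threshold=None): straight line of the TCP; frame=None keeps the orientation; velocity is the mean speed in m/s. With threshold (N) it stops when the force on the tool has changed by that much, and returns True; else False.
- robot.goto_joints(angles): joint-space move.
- robot.gripper_to(opening): finger opening in m; the grip force is fixed at half the most; returns when the fingers have stopped.
- robot.pause(seconds).
- robot.ik(position, orientation): joint angles nearest the present ones, or None.
- robot.get_state(): the state.
- robot.grab_frame(name): name is "scene" or "top"; returns the picture (480x640x3 uint8, red, green, blue); there is no depth.
- robot.camera_info(name): a dict with "fx", "fy", "cx", "cy" (pixels), "rvec" (rotation vector, rad) and "tvec" (3), from world to camera coordinates, as OpenCV has them. Camera axes: x right, y down, z forward; pixel columns grow to the right and rows downward; lengths in m; the calibration is good to about 2 mm. A picture is of the moment at which its call begins. camera_info takes no time and is no camera call.
A pose or a line that the arm cannot do raises robot.PlanningError and nothing moves.
- robot.sign_off(): hands the job in; it is judged then, once.
The state is a dict: "time": time; "qpos": joint angles; "joint_vel": joint speeds; "effort": joint torques, N m; "ee_pos": TCP position; "tool_rot": TCP orientation; "force": force on the tool from outside, world axes, zero at the start; "moment": the same for the moment, N m; "opening": finger opening in m; "grasp_force": force on a finger pad.
Only numpy, scipy, OpenCV 4.12 (cv2) and the standard library are available. Lean on these libraries where they do the work, as an engineer would, in place of code of your own. Each camera call takes 0.05 s, during which the arm holds its last target. There are 200 camera calls.

## Task

The insoles for the four sample lasts are laid out on the bench for the fit check. Stand each last on its own insole, the one cut to its size and toe shape, squarely heel on heel and toe on toe, setting it down rather than dropping it. Leave the hammer and the tin of tacks where they are.

Things in the scene. Friction and masses are not known exactly. Their poses are not given: they have to be found in the camera images.
- last_broad_small: Cream plastic child's right-foot last, the shorter of the two broad lasts, with a blunt round toe: 125 mm long, 54 wide, about 150 g, standing on its sole. Origin: underside, back end of the heel; x to the toe, y left, z up. Over the heel a flat top 58 mm up, 26 wide (centred on y=0), x = 5 to 52 mm, sides upright down to z = 24; grip there at x = 40. Ahead it slopes down to 29 at the ball.
- insole_broad_small: Brown fibreboard insole, stuck down flat on the bench, 125 mm long, 54 wide, with a blunt round toe: the outline of the shorter broad last. Origin: on the bench, very back of the heel; x to the toe, y left, z up; upper face at z = 4 mm. Its last stands true when its origin is right above this one and the x axes agree.
- last_broad_large: Cream plastic child's right-foot last, the longer of the two broad lasts, with a blunt round toe: 155 mm long, 64 wide, about 240 g, standing on its sole. Origin: underside, back end of the heel; x to the toe, y left, z up. Over the heel a flat top 66 mm up, 30 wide (centred on y=0), x = 5 to 65 mm, sides upright down to z = 28; grip there at x = 50. Ahead it slopes down to 33 at the ball.
- insole_broad_large: Brown fibreboard insole, stuck down flat on the bench, 155 mm long, 64 wide, with a blunt round toe: the outline of the longer broad last. Origin: on the bench, very back of the heel; x to the toe, y left, z up; upper face at z = 4 mm. Its last stands true when its origin is right above this one and the x axes agree.
- last_slim_small: Cream plastic child's right-foot last, the shorter of the two slim lasts, with a tapering, pointed toe: 142 mm long, 45 wide, about 150 g, standing on its sole. Origin: underside, back end of the heel; x to the toe, y left, z up. Over the heel a flat top 62 mm up, 26 wide (centred on y=0), x = 5 to 60 mm, sides upright down to z = 26; grip there at x = 45. Ahead it slopes down to 31 at the ball.
- insole_slim_small: Brown fibreboard insole, stuck down flat on the bench, 142 mm long, 45 wide, with a tapering, pointed toe: the outline of the shorter slim last. Origin: on the bench, very back of the heel; x to the toe, y left, z up; upper face at z = 4 mm. Its last stands true when its origin is right above this one and the x axes agree.
- last_slim_large: Cream plastic child's right-foot last, the longer of the two slim lasts, with a tapering, pointed toe: 172 mm long, 53 wide, about 240 g, standing on its sole. Origin: underside, back end of the heel; x to the toe, y left, z up. Over the heel a flat top 70 mm up, 30 wide (centred on y=0), x = 5 to 72 mm, sides upright down to z = 29; grip there at x = 55. Ahead it slopes down to 35 at the ball.
- insole_slim_large: Brown fibreboard insole, stuck down flat on the bench, 172 mm long, 53 wide, with a tapering, pointed toe: the outline of the longer slim last. Origin: on the bench, very back of the heel; x to the toe, y left, z up; upper face at z = 4 mm. Its last stands true when its origin is right above this one and the x axes agree.
- hammer: Bystander: shoemaker's hammer lying on the bench to the left of the work, wooden handle 26 mm thick, 260 mm long overall, steel head across its +x end, reaching 40 mm to +y and 48 mm to -y, 26 mm high. Origin: on the underside at mid-length; x runs from handle to head. Stays where it is.
- tack_tin: Bystander: round closed tin of tacks to the right of the work, 79 mm across, 35 mm high. Origin: centre of its underside, z up. Stays where it is.
There are look-alikes about, which are no part of the job. What is shaped like the last_slim_large but pink or red is not meant.

How it is judged:
By the outcome, as a careful person would: the job done as asked, in the order asked, and still so for the second after the job is handed in, with the robot touching nothing.
It also fails if it takes over 120 s, if anything falls off the work surface, if the arm or the gripper's body presses on something with over 40 N, if the wrist force passes 120 N, or if a joint passes its speed limit or range.

## Working session

There is one attempt and no reset: what is moved stays moved. The work goes in short steps, each a Python script; the robot and the scene stay as the last script left them, time stands still between calls to the robot, and variables do not carry over. Pictures are saved under pics/ and viewed, at most 14 in all, crops included, and the job is handed in when it is done.

```bash
ls; mkdir -p pics
python3 - <<'E'
from rig import robot
import cv2
for n in("scene","top"):
    im=robot.grab_frame(n); cv2.imwrite(f"pics/{n}0.png",im[:,:,::-1]); print(n,robot.camera_info(n))
E
```

```text
pics
scene {'fx': 611.1699286666676, 'fy': 611.1699286666676, 'cx': 320.8280997827131, 'cy': 242.46341958575766, 'rvec': array([ 2.06475349,  1.36501924, -0.50804408]), 'tvec': array([-0.14451042, -0.21935289,  1.90214298])}
top {'fx': 622.46604584556, 'fy': 622.46604584556, 'cx': 322.40679234335073, 'cy': 240.2583578772945, 'rvec': array([ 2.15910049, -2.17695634,  0.14258099]), 'tvec': array([0.01380251, 0.38292468, 1.70584186])}
```

View pics/top0.png

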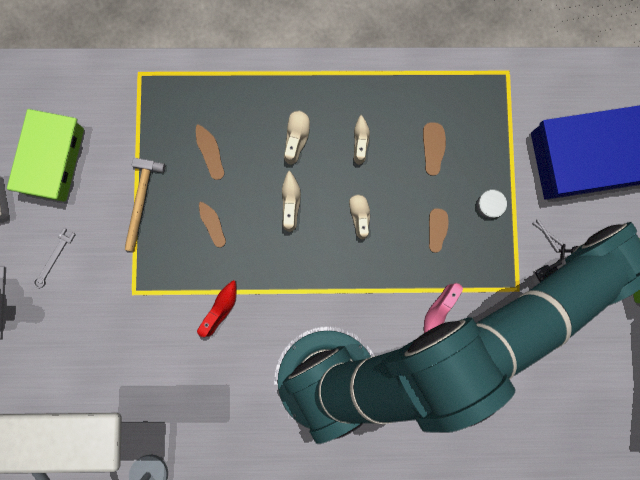

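View pics/scene0.png

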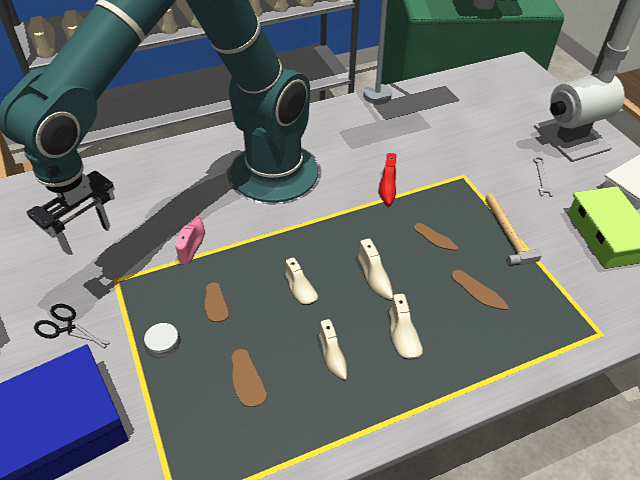

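The top view shows four cream lasts, each with one matching candidate:
- broad_large is the long blunt one at (297,137).
- slim_small is the short pointed one at (361,140).
- slim_large is the long pointed one at (290,202).
- broad_small is the short blunt one at (360,215).

The insoles are slim_large (209,152), slim_small (212,225), broad_large (434,148) and broad_small (438,230). The red last at (217,310) and the pink one at (443,305) are look-alikes because of their colour. I'll confirm this in rectified enlargements.

```bash
cat > geo.py <<'E'
import numpy as np, cv2
from rig import robot
NAMES=["broad_small","broad_large","slim_small","slim_large"]
L=dict(broad_small=.125,broad_large=.155,slim_small=.142,slim_large=.172)
H=dict(broad_small=.058,broad_large=.066,slim_small=.062,slim_large=.070)
GX=dict(broad_small=.040,broad_large=.050,slim_small=.045,slim_large=.055)
LP=dict(broad_small=(360,215),broad_large=(297,137),slim_small=(361,140),slim_large=(290,202))
IP=dict(broad_small=(438,230),broad_large=(434,148),slim_small=(212,225),slim_large=(209,152))
def cam(n):
    c=robot.camera_info(n); R,_=cv2.Rodrigues(c["rvec"])
    K=np.array([[c["fx"],0,c["cx"]],[0,c["fy"],c["cy"]],[0,0,1]]); return K,R,c["tvec"].reshape(3)
def ray(n,px,z):
    K,R,t=cam(n); d=R.T@np.linalg.solve(K,[px[0],px[1],1.]); o=-R.T@t
    return (o+d*(z-o[2])/d[2])[:2]
def rect(im,n,c,z,half=.1,s=1000):
    """patch of plane z: up = world +x, right = world -y, s px/m, centred on c"""
    K,R,t=cam(n); N=int(2*half*s)
    A=np.array([[0,-1/s,c[0]+half],[-1/s,0,c[1]+half],[0,0,z],[0,0,1]])
    M=K@np.c_[R,t]@A
    return cv2.warpPerspective(im,M,(N,N),flags=cv2.INTER_CUBIC|cv2.WARP_INVERSE_MAP)
def p2w(p,c,half=.1,s=1000):
    p=np.atleast_2d(p).astype(float); return np.c_[c[0]+half-p[:,1]/s,c[1]+half-p[:,0]/s]
E
python3 - <<'E'
from geo import *
for n in("top","scene"):
    im=cv2.imread(f"pics/{n}0.png")
    a=[rect(im,n,ray("top",LP[k],.03),H[k]) for k in NAMES]; b=[rect(im,n,ray("top",IP[k],.004),.004) for k in NAMES]
    cv2.imwrite(f"pics/{n}_rect.png",np.vstack([np.hstack(a),np.hstack(b)]))
print({k:(ray("top",LP[k],.03).round(3),ray("top",IP[k],.004).round(3)) for k in NAMES})
E
```

```text
{'broad_small': (array([ 0.452, -0.094]), array([ 0.412, -0.316])), 'broad_large': (array([0.676, 0.08 ]), array([ 0.649, -0.312])), 'slim_small': (array([ 0.666, -0.101]), array([0.431, 0.32 ])), 'slim_large': (array([0.49, 0.1 ]), array([0.64 , 0.331]))}
```

View pics/top_rect.png

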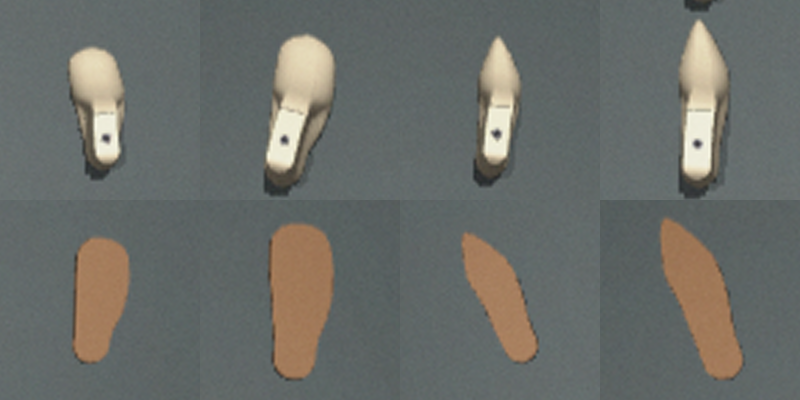

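View pics/scene_rect.png

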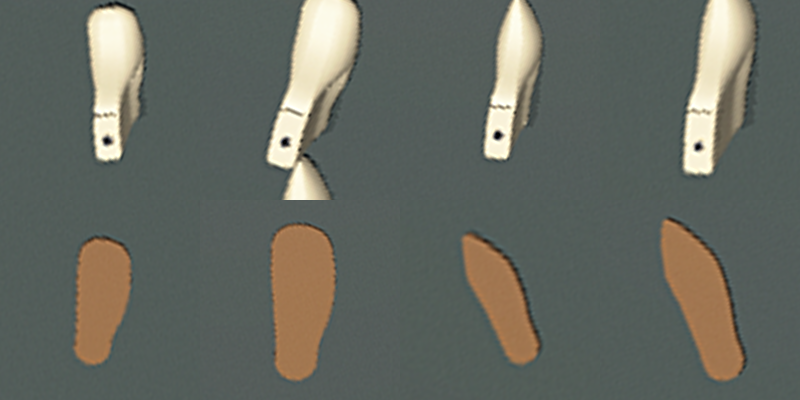

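The enlargements confirm it. Columns 1–4 are blunt short, blunt long, pointed short and pointed long, and the lasts and insoles agree in size and toe in both views. Next I'll measure the top facets of the lasts and the heel centrelines and outlines of the insoles.

```bash
cat >> geo.py <<'E'
def big(m):
    c,_=cv2.findContours(m.astype(np.uint8)*255,cv2.RETR_EXTERNAL,cv2.CHAIN_APPROX_NONE)
    return c
def pick(m,p):
    return max((c for c in big(m) if cv2.pointPolygonTest(c,p,True)>-25*3),key=cv2.contourArea)
def insole(im,n,c,s=3000,half=.1):
    r=rect(im,n,c,.004,half,s); hsv=cv2.cvtColor(r,cv2.COLOR_BGR2HSV)
    d=r[:,:,2].astype(int)-r[:,:,0]   # red minus blue: ~0 on mat
    dm=np.median(d[d>40]); k=max(big(d>dm/2),key=cv2.contourArea)
    return p2w(k[:,0],c,half,s)
def toloc(P,o,th):
    d=P-o; cs,sn=np.cos(th),np.sin(th); return np.c_[d@[cs,sn],d@[-sn,cs]]
def heel_axis(P,Ln,lo=.12,hi=.38):
    th=0.; o=P.mean(0)-[Ln/2,0]
    for _ in range(15):
        q=toloc(P,o,th); x0=q[:,0].min(); xs=np.linspace(x0+lo*Ln,x0+hi*Ln,25); mid=[]
        for x in xs:
            y=q[abs(q[:,0]-x)<.001,1]; mid.append((y.max()+y.min())/2)
        a,b=np.polyfit(xs,mid,1)
        y0=a*x0+b; o=o+np.array([np.cos(th),np.sin(th)])*x0+np.array([-np.sin(th),np.cos(th)])*y0
        th+=np.arctan(a)
    return o,th,toloc(P,o,th)
E
python3 - <<'E'
from geo import *
for k in NAMES:
  for n in("top","scene"):
    im=cv2.imread(f"pics/{n}0.png"); c=ray("top",IP[k],.004); P=insole(im,n,c)
    for lo,hi in((.12,.3),(.12,.4),(.2,.45)):
        o,th,q=heel_axis(P,L[k],lo,hi); e=np.ptp(q,axis=0); toe=q[q[:,0]>q[:,0].max()-.003].mean(0)
        w=[np.ptp(q[abs(q[:,0]-f*L[k])<.002,1]).round(4) for f in(.15,.25,.35)]
        print(k,n,o.round(4),np.degrees(th).round(2),"ext",e.round(4),"toe",toe.round(4),"y",q[:,1].min().round(4),q[:,1].max().round(4),"w",w)
for k in NAMES:
  n="top"; im=cv2.imread("pics/top0.png"); c=ray("top",LP[k],.03); r=rect(im,n,c,H[k],.1,3000); g=r.min(2)
  print(k,[ (t,[ (np.round(a[0],0),np.round(np.array(a[1])/3,1),round(a[2],1)) for a in [cv2.minAreaRect(max(big(g>t),key=cv2.contourArea))]]) for t in(195,205,215,225)])
E
```

```text
broad_small top [ 0.35  -0.303] -9.93 ext [0.125  0.0559] toe [0.1239 0.0045] y -0.0273 0.0286 w [np.float64(0.0362), np.float64(0.038), np.float64(0.0431)]
broad_small top [ 0.3502 -0.3022] -11.58 ext [0.125  0.0569] toe [0.1238 0.0066] y -0.026 0.0309 w [np.float64(0.0362), np.float64(0.038), np.float64(0.0433)]
broad_small top [ 0.3506 -0.3009] -13.46 ext [0.1248 0.0581] toe [0.1236 0.0078] y -0.0251 0.033 w [np.float64(0.0361), np.float64(0.0382), np.float64(0.0432)]
broad_small scene [ 0.3481 -0.3045] -10.06 ext [0.1264 0.0565] toe [0.1254 0.0051] y -0.0273 0.0292 w [np.float64(0.036), np.float64(0.0379), np.float64(0.0437)]
broad_small scene [ 0.3482 -0.3039] -11.5 ext [0.1264 0.0572] toe [0.1253 0.0071] y -0.026 0.0312 w [np.float64(0.036), np.float64(0.0379), np.float64(0.0435)]
broad_small scene [ 0.3483 -0.3029] -12.76 ext [0.1263 0.0579] toe [0.1251 0.0083] y -0.0254 0.0325 w [np.float64(0.0362), np.float64(0.0379), np.float64(0.0434)]
broad_large top [ 0.5708 -0.3035] -5.4 ext [0.1543 0.0669] toe [0.1533 0.0052] y -0.0321 0.0347 w [np.float64(0.0419), np.float64(0.044), n
[... 2986 characters left out ...]
, 411.]), array([25.7, 52.9]), 14.8)]), (205, [(array([255., 410.]), array([25.1, 51.4]), 14.7)]), (215, [(array([223., 428.]), array([ 5. , 19.3]), 14.5)]), (225, [(array([206., 466.]), array([2. , 0.3]), 90.0)])]
slim_small [(195, [(array([292., 388.]), array([22.1, 51.6]), 7.8)]), (205, [(array([292., 391.]), array([21.3, 48.5]), 7.5)]), (215, [(array([286., 421.]), array([18.9, 26.3]), 0.8)]), (225, [(array([260., 422.]), array([0.7, 7. ]), -0.0)])]
slim_large [(195, [(array([294., 411.]), array([26.1, 63.6]), 4.0)]), (205, [(array([294., 414.]), array([25.5, 59.7]), 4.1)]), (215, [(array([294., 416.]), array([25., 55.]), 4.0)]), (225, [(array([258., 456.]), array([22. ,  1.7]), 90.0)])]
```

```bash
cat > m.py <<'E'
from geo import *
def facet(im,n,c,k,t):
    s=3000; r=rect(im,n,c,H[k],.1,s); g=r.min(2); cs=[x for x in big(g>t)]
    P=p2w(max(cs,key=cv2.contourArea)[:,0],c,.1,s)
    (a,b),(w,h),ang=cv2.minAreaRect((P*1e4).astype(np.float32)); 
    if w<h: ang-=90
    ang=(ang+90)%180-90
    return np.array([a,b])/1e4,np.radians(ang),sorted((w/1e4,h/1e4))
XF=dict(broad_small=.0285,broad_large=.035,slim_small=.0325,slim_large=.0385)
def mids(q,xs): return np.array([(lambda y:(y.max()+y.min())/2*1e3)(q[abs(q[:,0]-x)<.001,1]) for x in xs]).round(1)
def wid(q,xs): return np.array([np.ptp(q[abs(q[:,0]-x)<.001,1])*1e3 for x in xs]).round(1)
if __name__=="__main__":
  im=cv2.imread("pics/top0.png"); F=np.array([.08,.15,.25,.6,.7,.8,.9,.96])
  for k in NAMES:
    c=ray("top",LP[k],.03); f,a,sz=facet(im,"top",c,k,195); o=f-XF[k]*np.array([np.cos(a),np.sin(a)])
    print(k,"facet",f.round(4),np.degrees(a).round(2),np.round(sz,4),"origin",o.round(4))
    r=rect(im,"top",c,.008,.1,3000); d=r[:,:,2].astype(int)-r[:,:,0]; rr=r[:,:,2]
    P=p2w(max(big(rr>130),key=cv2.contourArea)[:,0],c,.1,3000); q=toloc(P,o,a); xs=F*L[k]
    print("  last mids",mids(q,xs),"w",wid(q,xs),"xmax",q[:,0].max().round(4))
    ci=ray("top",IP[k],.004); P=insole(im,"top",ci); oi,th,q=heel_axis(P,L[k],.08,.25)
    print("  ins",oi.round(4),np.degrees(th).round(2),"mids",mids(q,xs),"w",wid(q,xs),"ext",np.ptp(q,axis=0).round(4),q[:,1].min().round(4))
E
python3 m.py
```

```text
broad_small facet [ 0.4172 -0.1   ] 4.61 [0.0218 0.0411] origin [ 0.3888 -0.1023]
  last mids [-4.8 -5.1 -4.3 -2.7 -0.1  1.8  3.4  4.2] w [19.7 26.5 26.2 44.5 50.3 50.5 47.2 39.1] xmax 0.1274
  ins [ 0.35   -0.3029] -10.04 mids [-0.1  0.   0.1 -0.6  0.5  2.3  3.1  3.5] w [32.2 36.1 38.  53.3 53.8 52.4 48.2 37.6] ext [0.125 0.056] -0.0272
broad_large facet [0.6386 0.0947] -14.77 [0.0257 0.0529] origin [0.6047 0.1036]Traceback (most recent call last):
  File "m.py", line 19, in <module>
    print("  last mids",mids(q,xs),"w",wid(q,xs),"xmax",q[:,0].max().round(4))
                        ~~~~^^^^^^
  File "m.py", line 10, in mids
    def mids(q,xs): return np.array([(lambda y:(y.max()+y.min())/2*1e3)(q[abs(q[:,0]-x)<.001,1]) for x in xs]).round(1)
                                     ~~~~~~~~~~~~~~~~~~~~~~~~~~~~~~~~~~^^^^^^^^^^^^^^^^^^^^^^^^^
  File "m.py", line 10, in <lambda>
    def mids(q,xs): return np.array([(lambda y:(y.max()+y.min())/2*1e3)(q[abs(q[:,0]-x)<.001,1]) for x in xs]).round(1)
                                                ~~~~~^^
    return umr_maximum(a, axis, None, out, keepdims, initial, where)
ValueError: zero-size array to reduction operation maximum which has no identity
```

```bash
sed -i 's/r=rect(im,"top",c,.008,.1,3000)/r=rect(im,"top",c,.008,.12,3000)/; s/P=p2w(max(big(rr>130),key=cv2.contourArea)\[:,0\],c,.1,3000)/P=p2w(max((z for z in big(d>12) if cv2.pointPolygonTest(z,(360.,360.),True)>-60),key=cv2.contourArea)[:,0],c,.12,3000)/' m.py
sed -i 's/def mids(q,xs): return.*/def mids(q,xs): return np.array([(lambda y:(y.max()+y.min())\/2*1e3 if len(y) else np.nan)(q[abs(q[:,0]-x)<.001,1]) for x in xs]).round(1)/; s/def wid(q,xs): return.*/def wid(q,xs): return np.array([(lambda y:np.ptp(y)*1e3 if len(y) else np.nan)(q[abs(q[:,0]-x)<.001,1]) for x in xs]).round(1)/' m.py
python3 m.py
```

```text
broad_small facet [ 0.4172 -0.1   ] 4.61 [0.0218 0.0411] origin [ 0.3888 -0.1023]
  last mids [ 0.  -0.3  0.  -0.5  0.9  2.4  4.1  4.2] w [31.4 36.  35.5 52.2 54.1 51.9 49.2 39.1] xmax 0.1271
  ins [ 0.35   -0.3029] -10.04 mids [-0.1  0.   0.1 -0.6  0.5  2.3  3.1  3.5] w [32.2 36.1 38.  53.3 53.8 52.4 48.2 37.6] ext [0.125 0.056] -0.0272
broad_large facet [0.6386 0.0947] -14.77 [0.0257 0.0529] origin [0.6047 0.1036]
  last mids [ 0.   0.2  0.6 -0.3  1.6  3.4  5.6  6.5] w [36.6 41.7 42.7 61.8 62.9 62.2 58.  46.6] xmax 0.1588
  ins [ 0.5708 -0.3034] -5.73 mids [-0.  -0.   0.2 -0.1  1.6  3.9  5.5  5.8] w [39.2 41.9 43.9 62.8 64.5 62.5 56.6 42.6] ext [0.1543 0.0671] -0.0317
slim_small facet [ 0.6364 -0.098 ] -7.82 [0.0221 0.0516] origin [ 0.6043 -0.0935]
  last mids [-0.4 -0.5  0.2  0.8  2.6  4.8  6.7  8.6] w [30.9 33.1 33.5 42.8 43.6 34.7 23.2 14.5] xmax 0.1433
  ins [0.3706 0.2924] 24.61 mids [-0.   0.1 -0.  -2.6 -0.7  0.4  2.4  3.2] w [31.6 33.6 35.  43.6 43.4 34.9 22.4 14.2] ext [0.1419 0.0455] -0.0244
slim_large facet [0.453 0.102] -3.96 [0.0261 0.0636] origin [0.4146 0.1046]
  last mids [-0.4  0.1  0.3  1.   2.8  4.9  8.5 10.4] w [38.2 39.4 39.4 51.9 50.5 38.4 23.7 12.7] xmax 0.1704
  ins [0.5627 0.302 ] 19.34 mids [ 0.1 -0.2 -0.1 -1.3  0.6  2.5  5.3  6.6] w [38.1 39.1 40.5 51.3 51.6 41.3 26.5 15.9] ext [0.1719 0.0535] -0.0272
```

Outlines match pairwise. I still need each last's position along its axis, so I'll take brightness profiles along the axis (back edge, hole, front crease) in both views.

Run:
```python
from m import *
for n in("top","scene"):
    K,R,t=cam(n); print(n,"cam at",(-R.T@t).round(3))
A=dict(broad_small=((.3888,-.1023),4.61),broad_large=((.6047,.1036),-14.77),slim_small=((.6043,-.0935),-7.82),slim_large=((.4146,.1046),-3.96))
for k in NAMES:
  o=np.array(A[k][0]); a=np.radians(A[k][1]); u=np.array([np.cos(a),np.sin(a)]); v=np.array([-u[1],u[0]])
  for n in("top","scene"):
    im=cv2.imread(f"pics/{n}0.png").min(2).astype(np.float32); K,R,t=cam(n)
    xs=np.arange(-.012,.09,.002); ys=np.arange(-.016,.0161,.002)
    W=np.array([[np.r_[o+x*u+y*v,H[k]] for y in ys] for x in xs]).reshape(-1,3)
    p=(K@(R@W.T+t[:,None])).T; p=(p[:,:2]/p[:,2:]).astype(np.float32)
    G=cv2.remap(im,p[:,0].copy(),p[:,1].copy(),cv2.INTER_CUBIC).reshape(len(xs),len(ys))
    hw=np.clip(160-G,0,None)*(abs(xs[:,None]-XF[k])<.01)*(abs(ys)<.009); 
    print(k,n,"hole x,y",(1e3*(hw*xs[:,None]).sum()/hw.sum()).round(1),(1e3*(hw*ys).sum()/hw.sum()).round(1))
    print("  ",[(int(round(x*1e3)),int(g)) for x,g in zip(xs,np.median(G[:,(abs(ys)>.003)&(abs(ys)<.009)],axis=1)) if abs(x-XF[k])>.018])
```

```text
top cam at [0.182 0.037 1.738]
scene cam at [ 1.368 -0.451  1.269]
broad_small top hole x,y 25.4 0.2
   [(-12, 83), (-10, 78), (-8, 72), (-6, 72), (-4, 67), (-2, 61), (0, 76), (2, 104), (4, 142), (6, 170), (8, 193), (10, 209), (48, 205), (50, 178), (52, 182), (54, 186), (56, 180), (58, 174), (60, 166), (62, 162), (64, 158), (66, 156), (68, 155), (70, 158), (72, 159), (74, 160), (76, 162), (78, 165), (80, 168), (82, 171), (84, 174), (86, 177), (88, 178)]
broad_small scene hole x,y 22.9 -0.9
   [(-12, 82), (-10, 81), (-8, 82), (-6, 82), (-4, 81), (-2, 75), (0, 69), (2, 81), (4, 138), (6, 207), (8, 234), (10, 223), (48, 131), (50, 143), (52, 230), (54, 239), (56, 225), (58, 214), (60, 206), (62, 200), (64, 197), (66, 194), (68, 191), (70, 189), (72, 189), (74, 184), (76, 184), (78, 186), (80, 184), (82, 186), (84, 185), (86, 186), (88, 188)]
broad_large top hole x,y 32.4 0.3
   [(-12, 54), (-10, 54), (-8, 58), (-6, 62), (-4, 60), (-2, 65), (0, 79), (2, 108), (4, 138), (6, 161), (8, 184), (10, 203), (12, 212), (14, 214), (16, 214), (54, 212), (56, 211), (58, 213), (60, 202), (62, 178), (
[... 1399 characters left out ...]
 66), (-2, 91), (0, 127), (2, 150), (4, 170), (6, 188), (8, 200), (10, 213), (12, 219), (14, 220), (16, 219), (18, 218), (20, 218), (58, 218), (60, 219), (62, 222), (64, 197), (66, 162), (68, 184), (70, 194), (72, 189), (74, 180), (76, 176), (78, 173), (80, 170), (82, 166), (84, 164), (86, 161), (88, 159)]
slim_large scene hole x,y 30.7 -0.6
   [(-12, 82), (-10, 82), (-8, 82), (-6, 81), (-4, 75), (-2, 70), (0, 74), (2, 118), (4, 187), (6, 229), (8, 224), (10, 217), (12, 216), (14, 216), (16, 215), (18, 216), (20, 218), (58, 222), (60, 231), (62, 197), (64, 132), (66, 154), (68, 230), (70, 240), (72, 230), (74, 226), (76, 222), (78, 219), (80, 212), (82, 208), (84, 205), (86, 204), (88, 202)]
```

```bash
cat > act.py <<'E'
from geo import *
A=dict(broad_small=((.3888,-.1023),4.61,.7,.2),broad_large=((.6047,.1036),-14.77,1.8,.3),slim_small=((.6043,-.0935),-7.82,.3,.5),slim_large=((.4146,.1046),-3.96,-1.9,.5))
B=dict(broad_small=((.3500,-.3029),-10.3),broad_large=((.5708,-.3034),-5.7),slim_small=((.3703,.2932),22.4),slim_large=((.5625,.3026),18.15))
BIAS=np.array([-.001,-.0006])   # mean of both cameras minus top camera
GZ=dict(broad_small=.046,broad_large=.050,slim_small=.048,slim_large=.051)
def uv(a): return np.array([np.cos(a),np.sin(a)]),np.array([-np.sin(a),np.cos(a)])
def rot(a): u,v=uv(a); return np.array([[u[0],-v[0],0],[u[1],-v[1],0],[0,0,-1.]])
def last_pose(k):
    o,d,cx,cy=A[k]; a=np.radians(d); u,v=uv(a); return np.array(o)+BIAS+u*cx/1e3+v*cy/1e3,a
def ins_pose(k):
    o,d=B[k]; return np.array(o)+BIAS,np.radians(d)
def tcp(pose,k): return pose[0]+uv(pose[1])[0]*GX[k]
def go(p,a,v=.3):
    try: robot.move_linear(np.array(p),velocity=v,frame=rot(a))
    except robot.PlanningError as e: print("ptp",e); robot.move_ptp(np.array(p),rot(a))
def carry(k,src,dst,zs=0.,flip=0.):
    """pick last k at src (sole height zs) and set on insole pose dst"""
    g=GZ[k]; p=tcp(src,k); q=tcp(dst,k); a=src[1]+flip; b=dst[1]+flip
    robot.gripper_to(.065); go([*p,.20],a); go([*p,g+zs],a,.15)
    robot.gripper_to(0.0); s=robot.get_state(); print(k,"grip",round(s["opening"],4),s["grasp_force"],s["force"].round(1))
    go([*p,.17],a,.2); go([*q,.17],b,.3); go([*q,g+.012],b,.15)
    hit=robot.move_linear(np.array([*q,g+.002]),velocity=.02,threshold=4)
    s=robot.get_state(); print(" hit",hit,s["ee_pos"].round(4),s["force"].round(1))
    robot.gripper_to(.065); go([*q,.17],b,.2); print(" t",round(robot.get_state()["time"],1))
E
python3 - <<'E'
from act import *
s=robot.get_state(); print(s["tool_rot"].round(2))
for f in(0,np.pi):
    print([[None if j is None else j[[0,4,6]].round(2) for j in (robot.ik(np.array([*tcp(P(k),k),.1]),rot(P(k)[1]+f)) for P in(last_pose,ins_pose))] for k in NAMES])
E
```

```text
[[ 0.89  0.45 -0.  ]
 [ 0.45 -0.89  0.  ]
 [-0.   -0.   -1.  ]]
[[array([ 0.4 ,  0.12, -1.44]), array([ 0.62,  0.  , -1.14])], [array([ 0.02,  0.2 , -2.16]), array([ 0.44,  0.02, -1.27])], [array([ 0.2 ,  0.09, -1.67]), array([-0.01,  0.53, -2.34])], [array([ 0.2 ,  0.29, -2.18]), array([-0.1 ,  0.5 , -2.13])]]
[[array([0.76, 0.32, 1.52]), array([1.07, 0.3 , 1.74])], [array([0.4 , 0.66, 0.66]), array([0.79, 0.43, 1.59])], [array([0.54, 0.46, 1.2 ]), array([0.05, 0.6 , 0.74])], [array([0.49, 0.52, 0.76]), array([0.05, 0.72, 0.88])]]
```

Run:
```python
from act import *
k="broad_small"; carry(k,last_pose(k),ins_pose(k))
go([.45,.1,.3],0); im=robot.grab_frame("top"); im2=robot.grab_frame("scene")
cv2.imwrite("pics/top1.png",im[:,:,::-1]); cv2.imwrite("pics/scene1.png",im2[:,:,::-1])
c=ins_pose(k)[0]+[.06,0]
t=[cv2.resize(rect(i[:,:,::-1],n,c,.004,.1,2000),(400,400)) for i,n in((im,"top"),(im2,"scene"))]
cv2.imwrite("pics/chk1.png",np.hstack(t))
```

```text
broad_small grip 0.0258 29.98607039451599 [-0.3 -0.8  1.9]
 hit True [ 0.3885 -0.3108  0.0498] [-0.1  0.8  4.2]
 t 8.8
```

View pics/chk1.png

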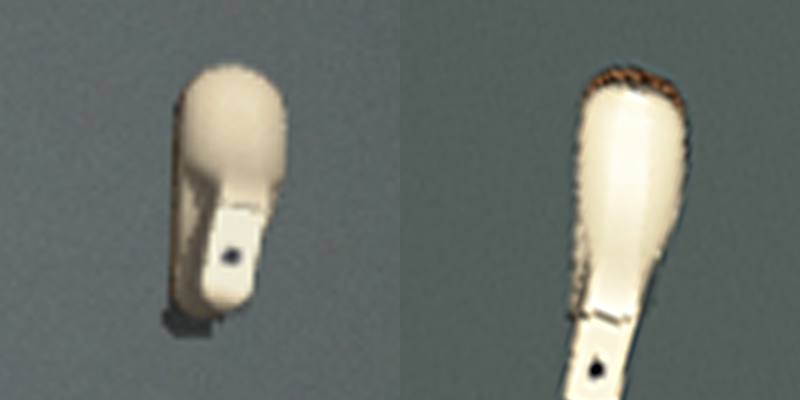

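The top view (left) shows the last covering its insole, with the heel and sides aligned. The scene view (right) shows a brown band in front of the toe around (632,75) in the crop, part of which is the insole's 4 mm edge. I'll quantify that before going on.

```bash
cat > prof.py <<'E'
from act import *
def samp(im,n,o,a,xs,ys,z):
    u,v=uv(a); K,R,t=cam(n); W=np.array([[np.r_[o+x*u+y*v,z] for y in ys] for x in xs]).reshape(-1,3)
    p=(K@(R@W.T+t[:,None])).T; p=(p[:,:2]/p[:,2:]).astype(np.float32)
    return cv2.remap(im,p[:,0].copy(),p[:,1].copy(),cv2.INTER_CUBIC).reshape(len(xs),len(ys),3).astype(int)
def hole(im,n,o,a,k):
    xs=np.arange(.012,.046,.001); ys=np.arange(-.009,.0091,.001); G=samp(im,n,o,a,xs,ys,H[k]+.004).min(2)
    w=np.clip(160-G,0,None)*(abs(xs[:,None]-.1975*L[k])<.01); return (1e3*np.array([(w*xs[:,None]).sum(),(w*ys).sum()])/w.sum()).round(1)
def report(k,tag,pr=True):
    o,a=ins_pose(k)
    for n in("top","scene"):
        im=cv2.imread(f"pics/{n}{tag}.png"); im0=cv2.imread(f"pics/{n}0.png")
        print(k,n,"hole - nominal",hole(im,n,o,a,k)-[197.5*L[k],0])
        xs=np.arange(L[k]-.014,L[k]+.008,.002); yt=.006
        for nm,i in(("before",im0),("after",im)):
            G=samp(i,n,o,a,xs,[yt-.004,yt,yt+.004],.004).mean(1).astype(int)
            if pr and n=="scene": print("  toe",nm,[(int(round((x-L[k])*1e3)),g[2],g[2]-g[0]) for x,g in zip(xs,G)])
E
python3 -c "
from prof import *
report('broad_small',1)"
```

```text
broad_small top hole - nominal [0.8125 0.9   ]
broad_small scene hole - nominal [-0.8875 -0.6   ]
  toe before [(-14, np.int64(161), np.int64(81)), (-12, np.int64(160), np.int64(81)), (-10, np.int64(160), np.int64(81)), (-8, np.int64(161), np.int64(81)), (-6, np.int64(165), np.int64(84)), (-4, np.int64(173), np.int64(89)), (-2, np.int64(155), np.int64(84)), (0, np.int64(93), np.int64(51)), (2, np.int64(59), np.int64(6)), (4, np.int64(76), np.int64(-15)), (6, np.int64(84), np.int64(-12)), (8, np.int64(83), np.int64(-7))]
  toe after [(-14, np.int64(254), np.int64(24)), (-12, np.int64(252), np.int64(15)), (-10, np.int64(225), np.int64(29)), (-8, np.int64(147), np.int64(29)), (-6, np.int64(91), np.int64(25)), (-4, np.int64(79), np.int64(39)), (-2, np.int64(106), np.int64(64)), (0, np.int64(99), np.int64(56)), (2, np.int64(69), np.int64(10)), (4, np.int64(79), np.int64(-14)), (6, np.int64(85), np.int64(-12)), (8, np.int64(84), np.int64(-7))]
```

```bash
python3 -c "
from prof import *
k='broad_small';o,a=ins_pose(k); lo,la=last_pose(k)
xs=np.arange(-.010,.014,.002); ys=[-.003,0,.003]
f=lambda n,t,o,a,xs,ys,z:[(int(round(x*1e3)),int(g[2]),int(g[2]-g[0])) for x,g in zip(xs,samp(cv2.imread(f'pics/{n}{t}.png'),n,o,a,xs,ys,z).mean(1))]
print('ins heel top before',f('top',0,o,a,xs,ys,.004))
print('last heel top after',f('top',1,o,a,xs,ys,.004))
print('last heel top start',f('top',0,lo,la,xs,ys,0.))
ys=[.002,.006,.010];xt=xs+.123
for n in('top','scene'):
  print(n,'ins toe before',f(n,0,o,a,xt,ys,.004))
  print(n,'last toe after',f(n,1,o,a,xt,ys,.004))
  print(n,'last toe start',f(n,0,lo,la,xt,ys,0.))
"
```

```text
ins heel top before [(-10, 96, -8), (-8, 96, -8), (-6, 95, -7), (-4, 94, -11), (-2, 92, -9), (0, 97, 15), (2, 129, 49), (4, 158, 69), (6, 164, 73), (8, 166, 72), (10, 165, 71), (12, 164, 73)]
last heel top after [(-10, 89, -5), (-8, 63, -4), (-6, 48, -4), (-4, 42, -5), (-2, 43, -5), (0, 52, 1), (2, 67, 11), (4, 77, 17), (6, 77, 18), (8, 79, 18), (10, 96, 20), (12, 131, 29)]
last heel top start [(-10, 98, -8), (-8, 83, -8), (-6, 67, -6), (-4, 56, -5), (-2, 50, -4), (0, 52, 0), (2, 68, 12), (4, 74, 17), (6, 84, 18), (8, 111, 23), (10, 152, 34), (12, 194, 43)]
top ins toe before [(113, 164, 72), (115, 166, 73), (117, 165, 72), (119, 163, 71), (121, 165, 73), (123, 165, 72), (125, 143, 48), (127, 112, 12), (129, 97, -5), (131, 94, -9), (133, 95, -9), (135, 94, -8)]
top last toe after [(113, 228, 44), (115, 228, 45), (117, 227, 43), (119, 226, 44), (121, 224, 46), (123, 223, 46), (125, 212, 42), (127, 180, 30), (129, 134, 11), (131, 102, -2), (133, 94, -7), (135, 95, -8)]
top last toe start [(113, 229, 42), (115, 229, 43), (117, 228, 44), (119, 227, 44), (121, 224, 46), (123, 225, 48), (125, 210, 43), (127, 172, 28), (129, 129, 8), (131, 102, -4), (133, 97, -7), (135, 101, -6)]
scene ins toe before [(113, 160, 81), (115, 160, 81), (117, 161, 81), (119, 165, 83), (121, 173, 88), (123, 155, 84), (125, 93, 51), (127, 59, 6), (129, 76, -15), (131, 84, -12), (133, 83, -7), (135, 82, -7)]
scene last toe after [(113, 252, 15), (115, 225, 28), (117, 147, 28), (119, 91, 25), (121, 79, 39), (123, 106, 64), (125, 99, 55), (127, 69, 10), (129, 79, -13), (131, 85, -12), (133, 84, -7), (135, 84, -7)]
scene last toe start [(113, 254, 31), (115, 242, 43), (117, 174, 43), (119, 85, 24), (121, 34, 0), (123, 55, -9), (125, 85, -9), (127, 85, -8), (129, 83, -7), (131, 84, -7), (133, 83, -7), (135, 82, -7)]
```

The heel edges coincide to within about 1 mm, and the hole sits at its nominal point (camera mean 0.0, 0.15 mm). The toe offsets seen from the two sides fit a toe bulge about 10 mm above the sole. So the first last is true, and I'll carry the other three.

Run:
```python
from prof import *
for k in("slim_large","slim_small","broad_large"): carry(k,last_pose(k),ins_pose(k))
go([.45,0,.3],0)
for n in("top","scene"): cv2.imwrite(f"pics/{n}2.png",robot.grab_frame(n)[:,:,::-1])
for k in NAMES: report(k,2,False)
t=[[cv2.resize(rect(cv2.imread(f"pics/{n}2.png"),n,ins_pose(k)[0]+[.07,.02*(k[0]=='s')],.004,.1,1000),(200,200)) for k in NAMES] for n in("top","scene")]
cv2.imwrite("pics/chk2.png",np.vstack([np.hstack(x) for x in t]))
```

```text
slim_large grip 0.0303 29.808045029640198 [-1.  -0.7  3.1]
 hit True [0.6139 0.3192 0.055 ] [-1.1 -1.4  6.8]
 t 17.6
slim_small grip 0.0259 29.684163630008698 [-0.8 -0.3  0.4]
 hit True [0.4112 0.3098 0.0518] [0.4 1.2 4.3]
 t 26.5
broad_large grip 0.0298 29.922976791858673 [-0.7  0.   1.1]
 hit True [ 0.6197 -0.309   0.0539] [-1.9  0.   5.9]
 t 34.7
broad_small top hole - nominal [0.8125 1.    ]
broad_small scene hole - nominal [-0.8875 -0.6   ]
broad_large top hole - nominal [0.4875 0.9   ]
broad_large scene hole - nominal [-1.1125 -0.2   ]
slim_small top hole - nominal [2.055 0.9  ]
slim_small scene hole - nominal [-0.445  1.7  ]
slim_large top hole - nominal [1.23 0.8 ]
slim_large scene hole - nominal [-1.07  1.1 ]
```

View pics/top2.png

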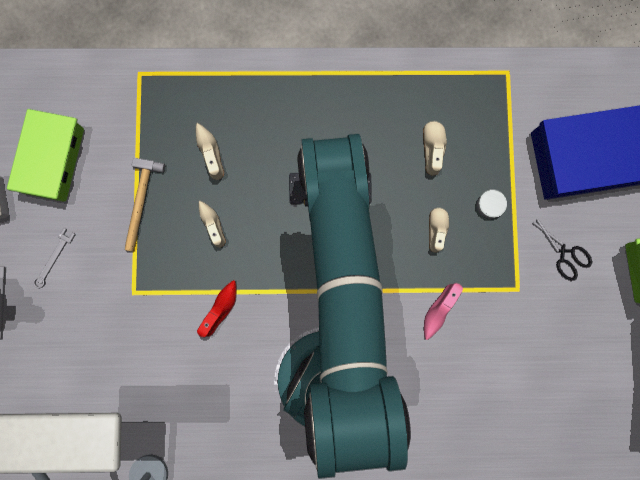

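View pics/chk2.png

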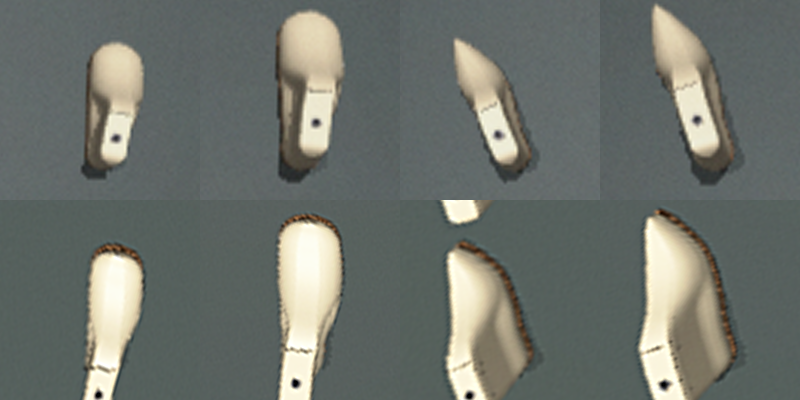

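All four lasts stand on their insoles, and the hammer (145,205) and tin (492,204) are unmoved. In the crops, a thin brown rim shows at the right of the slim heels at (527,155) and (733,155), and the hole offsets suggest they sit about 1 mm left. I'll do one outline comparison to decide whether that needs mending.

Run:
```python
from prof import *
from m import mids,wid
im0=cv2.imread("pics/top0.png"); im=cv2.imread("pics/top2.png"); F=np.array([.06,.1,.15,.6,.7,.8,.9,.96])
for k in NAMES:
    o,a=ins_pose(k); c=ray("top",IP[k],.004); xs=F*L[k]; q0=toloc(insole(im0,"top",c),o,a)
    print(k,"insole",mids(q0,xs),q0[:,0].min().round(4),q0[:,0].max().round(4))
    for z in(.004,.012):
        r=rect(im,"top",c,z,.12,3000); d=r[:,:,2].astype(int)-r[:,:,0]
        q=toloc(p2w(max((x for x in big(d>12) if cv2.pointPolygonTest(x,(360.,360.),True)>-60),key=cv2.contourArea)[:,0],c,.12,3000),o,a)
        print("  last z",z,mids(q,xs),q[:,0].min().round(4),q[:,0].max().round(4))
for n,lo in(("hammer",(120,155,50,100)),("tin",(470,185,45,40))):
    x,y,w,h=lo; print(n,"change",np.abs(im0[y:y+h,x:x+w].astype(int)-im[y:y+h,x:x+w]).mean().round(1))
```

```text
broad_small insole [0.8 0.8 0.8 0.5 1.5 3.4 4.3 4.6] 0.0009 0.1259
  last z 0.004 [ 0.6 -0.9 -2.  -0.3  1.   2.3  3.6  2.9] 0.0014 0.1293
  last z 0.012 [ 1.8  0.3 -0.5  1.1  2.5  3.8  4.8  4.5] 0.0004 0.1277
broad_large insole [0.8 0.7 0.8 0.4 2.3 4.3 6.1 6.3] 0.0009 0.1552
  last z 0.004 [ 1.3  1.2 -0.9 -0.2  1.4  3.6  4.1  4.7] -0.0004 0.1602
  last z 0.012 [ 3.   2.2 -0.1  1.4  3.1  5.3  6.1  6. ] -0.0022 0.1575
slim_small insole [ 0.  -0.1  0.1 -0.   2.2  3.7  5.9  7.7] 0.0011 0.1428
  last z 0.004 [-1.  -0.3  1.2  0.1  1.9  3.9  5.8  7.1] 0.0013 0.1469
  last z 0.012 [-1.3 -0.7  0.6 -0.7  1.4  3.3  5.4  7. ] 0.0001 0.1449
slim_large insole [0.  0.2 0.  0.5 2.6 4.8 7.9 9.4] 0.0012 0.1728
  last z 0.004 [-1.1  0.1  0.3  0.7  2.1  3.8  6.9  8.1] 0.0013 0.1782
  last z 0.012 [-0.7 -0.4  0.5  0.5  1.6  3.7  6.5  7.9] -0.0007 0.1753
hammer change 1.9
tin change 1.8
```

```bash
python3 -c "
from rig import robot
print(robot.get_state()['time'],robot.sign_off())"
```

```text
the job is handed in; nothing more can be done
36.2417 None
```

All four lasts stand on their own insoles, aligned to about 1–2 mm and 0.5° by camera; the hammer and tin were left where they were, and the job was handed in at 36 s.

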